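# Reject the spice tin with the worn latch

### The job

One of the three spice tins in the tray's pockets has a worn latch: grip the latch bars in turn and gently rock them back and forth until you find the one that swings loosely, out to its stop on both sides; a sound bar springs back and must not be forced. Lift the loose tin out by its bar, set it down gently, upright and centred on the round coaster, with its bar left swung out to a stop as a sign, and let go. The other two tins stay in their pockets, and the mugs, the kettle and the spoon must not be disturbed.

Things in the scene. Friction and masses are not known exactly. Their poses are not given: they have to be found in the camera images.
- tray: square plastic tray, 400 x 400 mm, fixed, floor 6 mm thick, rim 18 mm high; origin at the centre of its underside, x away from the robot. Three square tin pockets, inside 66.5 mm, walls 5 mm thick reaching 32 mm above the underside, centred at x = +70, y = -95, 0, +95 mm. Tins stand on the floor, sides parallel to the tray's
- tin_a: one of three look-alike square metal spice tins, 64 x 64 x 60 mm, 0.3 to 0.46 kg, loose in a tray pocket. Origin: centre of underside, z up, sides along x, y. On top a snap latch: disc 54 mm wide, 60 to 64 mm above the origin, bearing an upright grip bar 56 long, 10 thick, 30 mm tall (top at 94 mm) pivoted on the disc about the tin's vertical centre line; at the start within 0.02 rad of tin x
- tin_b: another look-alike tin, sizes as tin_a. Exactly one of the three tins (any of them) has a worn latch, which cannot be seen, only felt: its bar swings almost freely (0.012 N m) on its disc to a stop 0.18 rad to either side of the middle and stays where left. On a sound latch the bar has only 0.012 rad of play on the disc, and so turns the sprung disc with it from the start
- tin_c: another look-alike tin, sizes as tin_a. Any tin can itself turn about 0.04 rad in its pocket, against about 0.05 N m of friction, before the pocket holds it. It lifts straight up out of the pocket by its bar; the worn one may then swing on its bar, which can be turned again once it stands on the coaster
- bar_a (a point): grip point of this tin's latch bar: on the swivel axis, 84 mm above the tin's underside, 20 mm above the latch disc, 10 mm below the bar's top; x along the bar, y across its 10 mm thickness, z up. It turns with the bar
- bar_b (a point): grip point of this tin's latch bar: on the swivel axis, 84 mm above the tin's underside, 20 mm above the latch disc, 10 mm below the bar's top; x along the bar, y across its 10 mm thickness, z up. It turns with the bar
- bar_c (a point): grip point of this tin's latch bar: on the swivel axis, 84 mm above the tin's underside, 20 mm above the latch disc, 10 mm below the bar's top; x along the bar, y across its 10 mm thickness, z up. It turns with the bar
- disc_a (a point): centre of the top of this tin's latch disc, 64 mm above the tin's underside; x along tin x at rest. Disc on a stiff torsion spring, 5 N m per rad, about the vertical: it springs back, and is overstrained when turned more than 0.06 rad (0.3 N m) from the tin's x
- disc_b (a point): centre of the top of this tin's latch disc, 64 mm above the tin's underside; x along tin x at rest. Disc on a stiff torsion spring, 5 N m per rad, about the vertical: it springs back, and is overstrained when turned more than 0.06 rad (0.3 N m) from the tin's x
- disc_c (a point): centre of the top of this tin's latch disc, 64 mm above the tin's underside; x along tin x at rest. Disc on a stiff torsion spring, 5 N m per rad, about the vertical: it springs back, and is overstrained when turned more than 0.06 rad (0.3 N m) from the tin's x
- coaster: hard silicone coaster, a round disc 100 mm across and 6 mm thick, stuck to the tray's floor on the robot's side of the pockets; origin at the centre of its underside (its top is 6 mm above the origin), z up
- mugs: stack of three green ceramic mugs on the tray, 78 mm across with handles to one side, 176 mm tall, 0.8 kg; origin at the centre of the underside. Leave alone.
- kettle: steel kettle on the dresser to the left of the tray, 164 mm across, 211 mm tall with its bail handle, spout reaching 130 mm from the centre line; origin at the centre of the underside. Leave alone.
- spoon: spoon lying on the dresser to the right of the tray, about 200 mm long along its x. Leave alone.

How it is judged:
On the way, in this order (a step that is already met when the one before it is completed fails the run):
1. a loose latch bar is swung out on its disc, close to a stop ((angle between the x axis of bar_a and the x axis of disc_a, either way round above 0.13 rad or angle between the x axis of bar_b and the x axis of disc_b, either way round above 0.13 rad or angle between the x axis of bar_c and the x axis of disc_c, either way round above 0.13 rad)).
2. it is rocked back through the middle (angle between the x axis of bar_a and the x axis of disc_a, either way round below 0.05 rad and angle between the x axis of bar_b and the x axis of disc_b, either way round below 0.05 rad and angle between the x axis of bar_c and the x axis of disc_c, either way round below 0.05 rad).
3. it is swung out close to a stop again, its tin still in the pocket (((angle between the x axis of bar_a and the x axis of disc_a, either way round above 0.13 rad and z of tin_a in the frame of tray below 0.012 m) or (angle between the x axis of bar_b and the x axis of disc_b, either way round above 0.13 rad and z of tin_b in the frame of tray below 0.012 m) or (angle between the x axis of bar_c and the x axis of disc_c, either way round above 0.13 rad and z of tin_c in the frame of tray below 0.012 m))).
4. a tin is lifted clear of its pocket (z of any of tin_a, tin_b, tin_c in the frame of tray above 0.034 m), for 0.05 s.
At the end, for the whole second after the job is handed in: the tin with the worn latch stands upright (within 0.06 rad) and at rest on the coaster, centred within 14 mm, its bar turned more than 0.10 rad on its disc (only the worn one stays so), and both other tins stand in their pockets within 6 mm of where they were (((horizontal distance between tin_a and coaster below 0.014 m and z of tin_a in the frame of coaster between 0.003 and 0.009 m and angle between tin_a's own z axis and vertical below 0.06 rad and linear speed of tin_a below 0.02 m/s and angle between the x axis of bar_a and the x axis of disc_a, either way round above 0.1 rad and distance of each of tin_b, tin_c from where it was at the start of the episode below 0.006 m) or (horizontal distance between tin_b and coaster below 0.014 m and z of tin_b in the frame of coaster between 0.003 and 0.009 m and angle between tin_b's own z axis and vertical below 0.06 rad and linear speed of tin_b below 0.02 m/s and angle between the x axis of bar_b and the x axis of disc_b, either way round above 0.1 rad and distance of each of tin_a, tin_c from where it was at the start of the episode below 0.006 m) or (horizontal distance between tin_c and coaster below 0.014 m and z of tin_c in the frame of coaster between 0.003 and 0.009 m and angle between tin_c's own z axis and vertical below 0.06 rad and linear speed of tin_c below 0.02 m/s and angle between the x axis of bar_c and the x axis of disc_c, either way round above 0.1 rad and distance of each of tin_a, tin_b from where it was at the start of the episode below 0.006 m))); the robot touches nothing.
It fails at once if a latch is forced (its sprung disc twisted more than 0.06 rad) (angle between the x axis of disc_a and the x axis of tin_a, either way round above 0.06 rad or angle between the x axis of disc_b and the x axis of tin_b, either way round above 0.06 rad or angle between the x axis of disc_c and the x axis of tin_c, either way round above 0.06 rad).
It fails at once if a tin is pressed or wrenched against the tray with more than 40 N (contact force between any of tin_a, tin_b, tin_c and tray above 40 N).
It fails at once if a tin is put down hard on the coaster (more than 40 N) (contact force between any of tin_a, tin_b, tin_c and coaster above 40 N).
It fails at once if the mugs, the kettle or the spoon moved more than 15 mm (distance of any of mugs, kettle, spoon from where it was at the start of the episode above 0.015 m).
It also fails if it takes over 72 s, if anything falls off the work surface, if the arm or the gripper's body presses on something with over 40 N, if the wrist force passes 120 N, or if a joint passes its speed limit or range.

### The arm

A 6-joint arm with a two-finger parallel gripper is mounted at the origin on the work surface. World frame = base frame: x ahead of the robot, y to its left, z up, the work surface at z = 0. Lengths are in m, angles in rad, forces in N, time in s.
With the tool pointing down it reaches from about 0.4 to 0.925 m from the base axis. Payload 3.4 kg.
Tool frame: the origin (TCP) lies midway between the tips of the shut fingers; the grasp point (between the pads) lies r.grip_depth behind it (r.grip_depth is the distance from the TCP to the grasp point, in m); z points along the fingers, x is the direction in which the jaws open and shut, and the axes are right-handed (so a half turn about z gives the same grasp; the last joint's range is limited). The gripper opens to 85 mm and grips with 20 to 120 N. Pads are 22 mm wide; open, the fingers measure 114 mm over their backs; the gripper's body (76 mm by 85 mm) begins 54 mm behind the grasp point. The pads swing forward as they close: fully open they stand 13 mm farther back than shut.
Start: joints at [-1.329, 0.307, 1.506, -0, 1.328, -0.073], TCP at [0.178, -0.547, 0.231] pointing down, gripper open.
Joint ranges: [-3.12, 3.12], [-1.05, 2.28], [0.14, 2.33], [-1.42, 4.57], [0.1, 2.73], [-2.68, 2.68]. Speed limits (rad/s): [2.57, 2.57, 3.14, 3.14, 3.14, 3.14].

### API

Orientations are given as a unit quaternion [w, x, y, z].
In Python, from plant import r, viewer, order gives the robot as it stands.
- The arm moves only by the tool apply_moves, never from a script. Its argument "deltas" is a list of rows, each a list of 7 numbers: the shift along the tool's x, y, z in m, then the turn, a rotation vector about the tool's x, y, z in degrees, then the opening, from -1 (shut) to 1 (fully open), so that 0 is half open. In form: [[x, y, z, wx, wy, wz, gripper], ...]. A call has 1 to 12 rows; each row is the pose to reach, as a shift and turn from the pose commanded when the call began, along the tool's axes at that moment; what a row does not reach only later rows make up. A row lasts 1/12 s, in which the tool goes at most 41.7 mm and 7.16 degrees, less where a joint would pass 70% of its speed; a pose out of reach is approached as far as the arm can. A call with a gripper value outside its range is refused whole. The fingers move at their own pace and stop on an object; "force" is the grip in N (left out, the last holds). Time passes only in rows, so rows that repeat a pose let the fingers close. It gives the time, the measured TCP pose, the force and the opening at its end, in the units of the state.
- r.state(): the state, without advancing time (a new reading comes with each control period).
- viewer.get_image(name): name is "scene" or "top"; returns a dict with "frame" (480x640x3 uint8, red, green, blue), "range_z" (480x640 float32, m along the optical axis (not along the pixel's ray), 0 where there is no reading), "camera_matrix" (3x3 intrinsics, pixels), "k1" (the pictures are not rectified: a ray, as slopes to the right and down, at radius r is drawn at 1 + k1 r^2 times it, then the intrinsics apply), "R" (3x3) and "t" (3): a world point X has camera coordinates R X + t. Camera axes: x right, y down, z forward; pixel columns grow to the right and rows downward; lengths in m; the calibration is good to about 2 mm. A picture is of the moment at which its call begins.
- order.hand_in(): hands the job in, once; it reports no verdict.
The state is a dict: "time_s": time; "q": joint angles; "joint_velocities": joint speeds; "tau": joint torques, N m; "tool_pos": TCP position; "ee_rot": TCP orientation; "force": force on the tool from outside, world axes, zero at the start; "wrist_torque": the same for the moment, N m; "width": finger opening in m.
Only numpy, scipy, OpenCV 4.12 (cv2) and the standard library are available. Lean on these libraries where they do the work, as an engineer would, in place of code of your own. Each camera call takes 0.05 s, during which the arm holds its last target. There are 200 camera calls.

## Working session

There is one attempt and no reset: what is moved stays moved. The work goes in short steps, Python scripts to look and compute and a tool call to move; the robot and the scene stay as the last step left them, time stands still between calls to the robot, and variables do not carry over. Pictures are saved under pics/ and viewed, about 8 in all and at most 12, crops included, and the job is handed in when it is done.

Besides the shell and the picture viewer there is one more tool, called after "Call:" in YAML: its name, and indented under it one key for each argument. apply_moves: Moves the arm, as the interface text tells. Its arguments: {"type":"object","properties":{"deltas":{"type":"array","items":{"type":"array","items":{"type":"number"}}},"force":{"type":"number"}},"required":["deltas"]}

```bash
mkdir -p pics; ls; python3 - <<'E'
from plant import r,viewer
import cv2,numpy as np
print(r.state(), r.grip_depth)
for n in("top","scene"):
    d=viewer.get_image(n); cv2.imwrite(f"pics/{n}0.png",d["frame"][:,:,::-1]); np.savez(f"{n}0.npz",**d)
    print(n,d["camera_matrix"],d["k1"],-d["R"].T@d["t"])
E
```

```text
pics
{'time_s': 0.0, 'q': array([-1.32949966e+00,  3.07538170e-01,  1.50766188e+00,  3.82375736e-05,
        1.32842856e+00, -7.35069947e-02]), 'joint_velocities': array([-2.49734413e-05,  8.37997496e-04, -1.52999100e-03,  2.30245580e-04,
       -7.67906511e-04,  5.92294692e-04]), 'tau': array([-3.30450530e-03, -4.57559967e+01, -2.51920706e+01, -4.04827424e-04,
        1.32360309e-02,  3.05568085e-05]), 'tool_pos': array([ 0.17785476, -0.54606329,  0.23040535]), 'ee_rot': array([-6.71140532e-04,  8.09203210e-01, -5.87527981e-01, -7.65627779e-04]), 'force': array([ 0.01260472, -0.81618273, -0.05617542]), 'wrist_torque': array([ 0.00913203, -0.0111058 ,  0.03899773]), 'width': 0.08545242640944786} 0.0187
top [[513.72866556   0.         317.88899958]
 [  0.         513.72866556 233.02682998]
 [  0.           0.           1.        ]] -0.06034042623572842 [0.3533411  0.0026771  1.47473082]
scene [[582.18447634   0.         317.45080514]
 [  0.         582.18447634 241.80673253]
 [  0.           0.           1.        ]] -0.150488134257522 [ 1.18216047 -0.30798043  1.13811778]
```

View pics/top0.png

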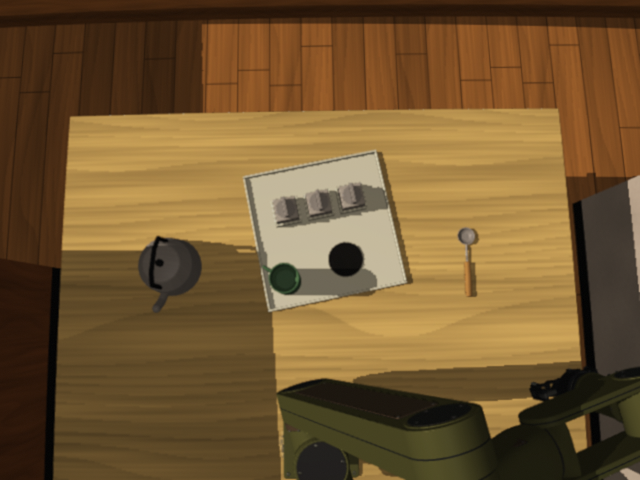

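View pics/scene0.png

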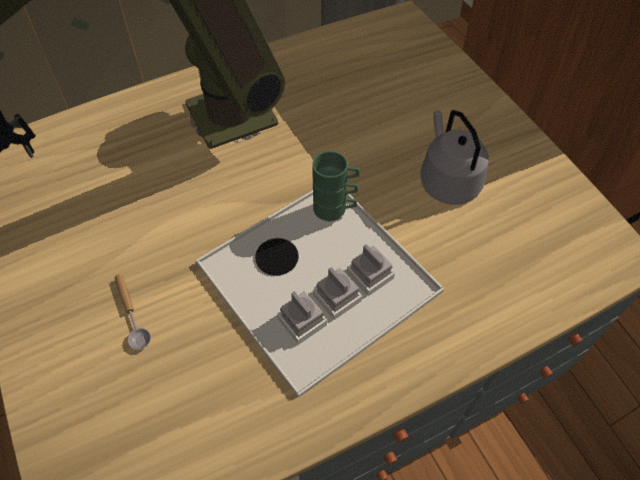

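```bash
cat > h.py <<'E'
import numpy as np,cv2
def cloud(d):
    K=d["camera_matrix"];k=float(d["k1"]);Z=d["range_z"];h,w=Z.shape
    uv=np.indices((h,w))[::-1].reshape(2,-1).T.astype(float)
    s=cv2.undistortPoints(uv[:,None],K,np.array([k,0,0,0,0.]))[:,0]
    p=np.c_[s,np.ones(len(s))]*Z.reshape(-1,1)
    X=(p-d["t"])@d["R"]; X[Z.ravel()==0]=np.nan
    return X.reshape(h,w,3)
def ray(d,uv,z):
    s=cv2.undistortPoints(np.array(uv,float).reshape(-1,1,2),d["camera_matrix"],np.array([float(d["k1"]),0,0,0,0.]))[:,0]
    v=np.c_[s,np.ones(len(s))]@d["R"]; c=-d["R"].T@d["t"]
    return c+v*((z-c[2])/v[:,2])[:,None]
def bars(d,zmin=.085):
    X=cloud(d); m=(X[...,2]>zmin)&(X[...,2]<.108)&(X[...,0]>.4)&(X[...,0]<.7)&(abs(X[...,1])<.2)
    n,l,st,_=cv2.connectedComponentsWithStats(m.astype(np.uint8))
    for i in range(1,n):
        P=X[l==i]
        if len(P)<15: continue
        q=P[:,:2]; c=q.mean(0); w,V=np.linalg.eigh(np.cov((q-c).T)); a=np.degrees(np.arctan2(V[1,1],V[0,1]))
        (cc,sz,_)=cv2.minAreaRect((q*1000).astype(np.float32))
        print("bar",len(P),c.round(4),"rect",np.round(cc,1),np.round(sz,1),"ang",round((a+90)%180-90,2),"z",np.nanmedian(P[:,2]).round(4))
E
python3 - <<'E'
from h import *
for n in("top","scene"):
    d=dict(np.load(n+"0.npz")); X=cloud(d); f=d["frame"]
    print(n); bars(d)
    hsv=cv2.cvtColor(f,cv2.COLOR_RGB2HSV)
    reg=(X[...,0]>.3)&(X[...,0]<.75)&(abs(X[...,1])<.28)&(X[...,2]<.05)
    # tray: low saturation
    m=(reg&(hsv[...,1]<70)).astype(np.uint8)
    l=cv2.connectedComponentsWithStats(m); i=1+np.argmax(l[2][1:,4]); mm=l[1]==i
    P=X[mm]; q=(P[:,:2]*1000).astype(np.float32)
    print("tray rect",cv2.minAreaRect(q), "z",np.nanmedian(P[:,2]))
    k=(reg&(f.max(2)<35)).astype(np.uint8); l=cv2.connectedComponentsWithStats(k)
    for j in range(1,l[0]):
        if l[2][j,4]>200:
            mj=l[1]==j; cs,_=cv2.findContours(mj.astype(np.uint8),0,1); 
            g=ray(d,cs[0][:,0],.012); (c,r_)=cv2.minEnclosingCircle((g[:,:2]*1000).astype(np.float32))
            print("dark",l[2][j,4],ray(d,l[3][j],.012)[0].round(4),c,r_,np.nanmedian(X[mj][:,2]))
    b=(X[...,2]>.12)&(X[...,0]>.25)&(X[...,0]<.7)&(abs(X[...,1])<.25); print("tall",np.nanmedian(X[b],0).round(3), np.nanmin(X[b],0).round(3),np.nanmax(X[b],0).round(3))
d=dict(np.load("top0.npz"))
c=np.array([[245,177],[378,152],[410,283],[270,310]]); p=ray(d,c,.018); print(p.round(4),p.mean(0))
cv2.imwrite("pics/crop.png",cv2.resize(d["frame"][140:320,235:420,::-1],None,fx=3.2,fy=3.2,interpolation=cv2.INTER_CUBIC))
E
```

```text
top
bar 85 [ 0.6681 -0.0986] rect [669.4 -99. ] [55.8 10.3] ang 10.41 z 0.0987
bar 76 [ 0.6511 -0.0055] rect [650.2  -5.8] [56.2 10. ] ang 10.92 z 0.0996
bar 76 [0.6325 0.0873] rect [633.4  87.4] [55.9 10. ] ang 11.34 z 0.0997
tray rect ((582.9972534179688, -21.670974731445312), (398.6557922363281, 403.298095703125), 10.29328441619873) z 0.006879158808508365
dark 824 [ 0.4948 -0.0813  0.012 ] (494.9549560546875, -81.70884704589844) 46.6959114074707 0.01221989503016782
tall [0.438 0.09  0.132] [0.397 0.047 0.12 ] [0.472 0.141 0.189]
scene
bar 243 [0.462  0.0827] rect [460.3  88.9] [100.7  38.2] ang 78.61 z 0.0957
bar 181 [0.638  0.0848] rect [636.9  85.7] [57.8 11.9] ang 12.05 z 0.0977
bar 180 [ 0.6557 -0.008 ] rect [653.5  -7.3] [58.1 11.9] ang 11.06 z 0.0988
bar 181 [ 0.6738 -0.1012] rect [ 671.8 -100.5] [56.7 11.3] ang 11.36 z 0.0996
tray rect ((578.5594482421875, -20.927139282226562), (398.48809814453125, 416.2974853515625), 8.186368942260742) z 0.007554837567445835
dark 1154 [ 0.4979 -0.082   0.012 ] (497.1963806152344, -81.29876708984375) 48.93210983276367 0.013125949219679404
tall [0.442 0.089 0.156] [0.397 0.046 0.12 ] [0.477 0.143 0.186]
[[ 0.7399  0.2059  0.018 ]
 [ 0.8089 -0.1852  0.018 ]
 [ 0.4231 -0.2624  0.018 ]
 [ 0.3546  0.1344  0.018 ]] [ 0.58164034 -0.02684188  0.018     ]
```

View pics/crop.png

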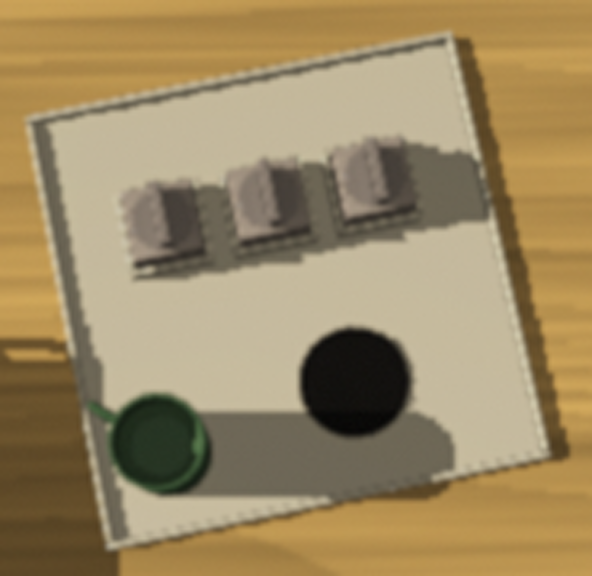

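```bash
cat >> h.py <<'E'
from scipy.spatial.transform import Rotation as Ro
def tool(st):
    w,x,y,z=st["ee_rot"]; return Ro.from_quat([x,y,z,w])
def goal(st,pos,yaw):
    """yaw: world angle of tool x in deg, tool pointing down"""
    T=tool(st); a=np.radians(yaw); c,s=np.cos(a),np.sin(a)
    G=Ro.from_matrix(np.array([[c,s,0],[s,-c,0],[0,0,-1]]))
    print("shift",T.inv().apply(np.array(pos)-st["tool_pos"]).round(4),"rot",np.degrees((T.inv()*G).as_rotvec()).round(2))
def show(st):
    X=tool(st).as_matrix()[:,0]
    print("t",st["time_s"],"p",st["tool_pos"].round(4),"yaw",np.degrees(np.arctan2(X[1],X[0])).round(2),"w",round(st["width"],4),"F",st["force"].round(2),"M",st["wrist_torque"].round(3))
E
python3 - <<'E'
from h import *; from plant import r
s=r.state(); show(s); goal(s,[.653,-.0065,.25],-79.1); goal(s,[.671,-.100,.25],-79.1); goal(s,[.671,-.100,.16],-79.1)
E
```

```text
t 0.1 p [ 0.1779 -0.5462  0.2305] yaw -71.96 w 0.0854 F [-0.23 -0.26 -0.54] M [-0.071  0.035 -0.003]
shift [-0.3661 -0.6189 -0.0188] rot [-0.    0.1   7.14]
shift [-0.2716 -0.607  -0.0189] rot [-0.    0.1   7.14]
shift [-0.2715 -0.607   0.0711] rot [-0.    0.1   7.14]
```

Call:
apply_moves:
  deltas:
    - [-0.2716, -0.607, -0.019, 0, 0.1, 7.14, 0]
    - [-0.2716, -0.607, -0.019, 0, 0.1, 7.14, 0]
    - [-0.2716, -0.607, -0.019, 0, 0.1, 7.14, 0]
    - [-0.2716, -0.607, -0.019, 0, 0.1, 7.14, 0]
    - [-0.2716, -0.607, -0.019, 0, 0.1, 7.14, 0]
    - [-0.2716, -0.607, -0.019, 0, 0.1, 7.14, 0]
    - [-0.2716, -0.607, -0.019, 0, 0.1, 7.14, 0]
    - [-0.2716, -0.607, -0.019, 0, 0.1, 7.14, 0]
    - [-0.2716, -0.607, -0.019, 0, 0.1, 7.14, 0]
    - [-0.2716, -0.607, -0.019, 0, 0.1, 7.14, 0]
    - [-0.2716, -0.607, -0.019, 0, 0.1, 7.14, 0]
    - [-0.2716, -0.607, -0.019, 0, 0.1, 7.14, 0]
  force: 20

```text
time_s: 1.1
tool_pos: [0.5484, -0.2106, 0.2452]
ee_rot: [0.001, 0.771, -0.637, 0.0]
force: [0.0, -1.3, 0.3]
width: 0.0428
```

```bash
python3 - <<'E'
from h import *; from plant import r
s=r.state(); show(s); goal(s,[.671,-.100,.14],-79.1)
E
```

```text
t 1.1 p [ 0.5484 -0.2106  0.2452] yaw -79.09 w 0.0428 F [ 0.04 -1.28  0.31] M [-0.022 -0.049  0.058]
shift [-0.0855 -0.1414  0.1051] rot [ 0.03 -0.08  0.01]
```

Call:
apply_moves:
  deltas:
    - [-0.085, -0.141, 0.08, 0, 0, 0, 0]
    - [-0.085, -0.141, 0.08, 0, 0, 0, 0]
    - [-0.085, -0.141, 0.08, 0, 0, 0, 0]
    - [-0.085, -0.141, 0.08, 0, 0, 0, 0]
    - [-0.085, -0.141, 0.08, 0, 0, 0, 0]
    - [-0.085, -0.141, 0.08, 0, 0, 0, 0]
    - [-0.085, -0.141, 0.08, 0, 0, 0, 0]
    - [-0.085, -0.141, 0.08, 0, 0, 0, 0]

```text
time_s: 1.77
tool_pos: [0.6691, -0.1033, 0.1655]
ee_rot: [0.001, 0.771, -0.637, 0.001]
force: [0.6, 0.5, 0.2]
width: 0.0429
```

```bash
python3 - <<'E'
from h import *; from plant import r,viewer
s=r.state(); show(s); goal(s,[.671,-.100,.14],-79.1)
d=viewer.get_image("scene"); print(d["frame"].shape)
cv2.imwrite("pics/s1.png",d["frame"][:,:,::-1])
s=r.state(); show(s); goal(s,[.671,-.100,.12],-79.1)
E
```

```text
t 1.7667 p [ 0.6691 -0.1033  0.1655] yaw -79.12 w 0.0429 F [0.56 0.51 0.19] M [ 0.032 -0.034 -0.008]
shift [-0.0029 -0.0025  0.0255] rot [ 0.05 -0.13 -0.02]
(480, 640, 3)
t 1.8167 p [ 0.6692 -0.1037  0.1662] yaw -79.16 w 0.0425 F [-0.11 -0.23  0.32] M [-0.011 -0.042  0.044]
shift [-0.0034 -0.0025  0.0462] rot [-0.01 -0.14 -0.06]
```

View pics/s1.png

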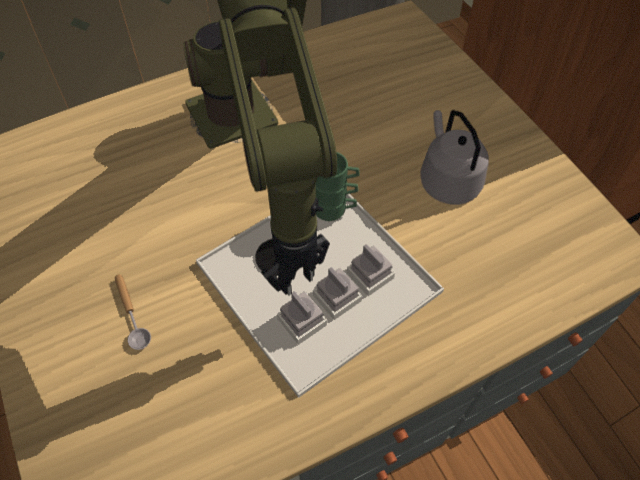

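Call:
apply_moves:
  deltas:
    - [-0.0034, -0.0025, 0.03, 0, 0, 0, -0.3]
    - [-0.0034, -0.0025, 0.06, 0, 0, 0, -0.3]
    - [-0.0034, -0.0025, 0.08, 0, 0, 0, -0.3]
    - [-0.0034, -0.0025, 0.089, 0, 0, 0, -0.3]
    - [-0.0034, -0.0025, 0.089, 0, 0, 0, -0.3]
    - [-0.0034, -0.0025, 0.089, 0, 0, 0, -0.3]
    - [-0.0034, -0.0025, 0.089, 0, 0, 0, -0.3]

```text
time_s: 2.4
tool_pos: [0.6729, -0.0998, 0.0785]
ee_rot: [-0.0, 0.771, -0.637, 0.002]
force: [0.3, 0.2, 1.1]
width: 0.0296
```

```bash
python3 - <<'E'
from h import *; from plant import r,viewer
s=r.state(); show(s); goal(s,[.671,-.100,.077],-79.1)
d=viewer.get_image("top"); f=d["frame"]
X=cloud(d); bars(d,.09)
cv2.imwrite("pics/t1.png",cv2.resize(f[140:260,235:420,::-1],None,fx=4,fy=4,interpolation=cv2.INTER_CUBIC))
E
```

```text
t 2.4 p [ 0.6729 -0.0998  0.0785] yaw -79.16 w 0.0296 F [0.34 0.25 1.06] M [-0.043  0.011  0.013]
shift [-0.0002  0.002   0.0015] rot [-0.19 -0.18 -0.05]
bar 75 [ 0.6512 -0.0055] rect [651.4  -5.7] [55.5  9.9] ang 10.95 z 0.1002
bar 75 [0.6333 0.0874] rect [633.9  87.5] [53.6 10. ] ang 11.47 z 0.1005
bar 25 [ 0.6502 -0.1017] rect [ 651.4 -101.4] [17.5 11. ] ang 20.7 z 0.0991
```

Call:
apply_moves:
  deltas:
    - [0, 0.002, 0, 0, 0, 0, -0.6]
    - [0, 0.002, 0, 0, 0, 0, -0.8]
    - [0, 0.002, 0, 0, 0, 0, -1]
    - [0, 0.002, 0, 0, 0, 0, -1]
    - [0, 0.002, 0, 0, 0, 0, -1]
    - [0, 0.002, 0, 0, 0, 0, -1]
    - [0, 0.002, 0, 0, 0, 0, -1]
  force: 20

```text
time_s: 3.03
tool_pos: [0.6704, -0.0999, 0.0779]
ee_rot: [0.0, 0.771, -0.637, 0.002]
force: [-0.3, -1.7, 6.2]
width: 0.0096
```

```bash
python3 - <<'E'
from h import *; from plant import r,viewer
s=r.state(); show(s); goal(s,[.671,-.100,.077],-79.1)
E
```

```text
t 3.0333 p [ 0.6704 -0.0999  0.0779] yaw -79.09 w 0.0096 F [-0.32 -1.66  6.17] M [-0.266  0.278 -0.006]
shift [ 0.0002 -0.0006  0.0009] rot [-0.1  -0.2   0.01]
```

Call:
apply_moves:
  deltas:
    - [0, 0, 0, 0, 0, 1, -1]
    - [0, 0, 0, 0, 0, 2, -1]
    - [0, 0, 0, 0, 0, 3, -1]
    - [0, 0, 0, 0, 0, 3, -1]

```text
time_s: 3.37
tool_pos: [0.6704, -0.0998, 0.0779]
ee_rot: [0.0, 0.754, -0.657, 0.002]
force: [-1.4, -2.1, 6.6]
width: 0.0098
```

```bash
cat >> h.py <<'E'
def feel(n=8):
    from plant import r,viewer
    A=[]
    for i in range(n):
        viewer.get_image("top"); s=r.state(); A.append(np.r_[s["force"],s["wrist_torque"]])
    A=np.array(A); show(s); print("mean",A.mean(0).round(3),"Mz sd",A[:,5].std().round(3))
E
python3 -c "
from h import *;feel()"
```

```text
t 3.7667 p [ 0.6704 -0.0998  0.0779] yaw -82.08 w 0.0097 F [-0.8  -1.68  6.6 ] M [-0.265  0.257  0.147]
mean [-1.292 -1.929  6.492 -0.25   0.23   0.126] Mz sd 0.029
```

Call:
apply_moves:
  deltas:
    - [0, 0, 0, 0, 0, -1.5, -1]
    - [0, 0, 0, 0, 0, -3, -1]
    - [0, 0, 0, 0, 0, -4.5, -1]
    - [0, 0, 0, 0, 0, -6, -1]
    - [0, 0, 0, 0, 0, -6, -1]

```text
time_s: 4.18
tool_pos: [0.6707, -0.0996, 0.0779]
ee_rot: [0.0, 0.788, -0.616, 0.002]
force: [-1.3, -1.5, 6.1]
width: 0.0098
```

```bash
python3 -c "
from h import *;feel()"
```

```text
t 4.5833 p [ 0.6707 -0.0996  0.0779] yaw -76.11 w 0.0099 F [-0.1  -1.49  5.66] M [-0.19   0.143 -0.089]
mean [-0.465 -1.465  5.969 -0.204  0.13  -0.096] Mz sd 0.027
```

Call:
apply_moves:
  deltas:
    - [0, 0, 0, 0, 0, 1.5, -1]
    - [0, 0, 0, 0, 0, 3, -1]
    - [0, 0, 0, 0, 0, 3, -0.3]
    - [0, 0, 0, 0, 0, 3, -0.3]
    - [0, 0, 0, 0, 0, 3, -0.3]
    - [0, 0, -0.025, 0, 0, 3, -0.3]
    - [0, 0, -0.05, 0, 0, 3, -0.3]
    - [0, 0, -0.05, 0, 0, 3, -0.3]

```text
time_s: 5.25
tool_pos: [0.6728, -0.0995, 0.131]
ee_rot: [-0.001, 0.771, -0.637, 0.004]
force: [1.3, -0.1, 0.7]
width: 0.03
```

Call:
apply_moves:
  deltas:
    - [-0.03, 0, 0, 0, 0, 0, -0.3]
    - [-0.065, 0, 0, 0, 0, 0, -0.3]
    - [-0.095, 0, 0, 0, 0, 0, -0.3]
    - [-0.095, 0, 0, 0, 0, 0, -0.3]
    - [-0.095, 0, 0, 0, 0, 0, -0.3]

```text
time_s: 5.67
tool_pos: [0.6509, -0.0039, 0.1257]
ee_rot: [0.001, 0.772, -0.635, 0.0]
force: [1.0, 0.0, 0.6]
width: 0.0297
```

```bash
python3 - <<'E'
from h import *; from plant import r
feel(2);goal(r.state(),[.6525,-.0065,.078],-79.1)
E
```

```text
t 5.7667 p [ 0.6518 -0.006   0.1259] yaw -79.06 w 0.0298 F [ 0.07 -1.09  0.39] M [-0.027  0.025  0.027]
mean [-0.007 -0.865  0.131 -0.047  0.024  0.011] Mz sd 0.016
shift [ 0.0005 -0.0006  0.0479] rot [ 0.01 -0.13  0.04]
```

Call:
apply_moves:
  deltas:
    - [0.0005, -0.0006, 0.02, 0, 0, 0, -0.3]
    - [0.0005, -0.0006, 0.04, 0, 0, 0, -0.3]
    - [0.0005, -0.0006, 0.048, 0, 0, 0, -0.3]
    - [0.0005, -0.0006, 0.048, 0, 0, 0, -0.6]
    - [0.0005, -0.0006, 0.048, 0, 0, 0, -0.8]
    - [0.0005, -0.0006, 0.048, 0, 0, 0, -1]
    - [0.0005, -0.0006, 0.048, 0, 0, 0, -1]
    - [0.0005, -0.0006, 0.048, 0, 0, 0, -1]
    - [0.0005, -0.0006, 0.048, 0, 0, 0, -1]
  force: 20

```text
time_s: 6.52
tool_pos: [0.6526, -0.0063, 0.0786]
ee_rot: [0.0, 0.771, -0.637, 0.001]
force: [-0.6, 0.1, -4.1]
width: 0.0094
```

Call:
apply_moves:
  deltas:
    - [0, 0, 0, 0, 0, 1, -1]
    - [0, 0, 0, 0, 0, 2, -1]
    - [0, 0, 0, 0, 0, 3, -1]
    - [0, 0, 0, 0, 0, 3, -1]

```text
time_s: 6.85
tool_pos: [0.6521, -0.0063, 0.0782]
ee_rot: [0.001, 0.754, -0.657, 0.001]
force: [-0.2, -0.2, -4.0]
width: 0.0094
```

```bash
python3 -c "
from h import *;feel()"
```

```text
t 7.25 p [ 0.6522 -0.0064  0.0782] yaw -82.1 w 0.0097 F [-1.15 -1.28 -2.66] M [-0.085  0.283  0.068]
mean [-1.214 -0.811 -3.26  -0.114  0.276  0.037] Mz sd 0.027
```

Call:
apply_moves:
  deltas:
    - [0, 0, 0, 0, 0, -1.5, -1]
    - [0, 0, 0, 0, 0, -3, -1]
    - [0, 0, 0, 0, 0, -4.5, -1]
    - [0, 0, 0, 0, 0, -6, -1]
    - [0, 0, 0, 0, 0, -6, -1]

```text
time_s: 7.67
tool_pos: [0.6522, -0.0065, 0.078]
ee_rot: [0.001, 0.788, -0.616, 0.001]
force: [-1.8, -1.3, -3.9]
width: 0.0099
```

```bash
python3 -c "
from h import *;feel()"
```

```text
t 8.0667 p [ 0.6523 -0.0064  0.0781] yaw -76.12 w 0.0095 F [-1.51 -1.23 -3.67] M [-0.238  0.33  -0.069]
mean [-1.197 -1.102 -4.176 -0.249  0.289 -0.069] Mz sd 0.027
```

Call:
apply_moves:
  deltas:
    - [0, 0, 0, 0, 0, 1.5, -1]
    - [0, 0, 0, 0, 0, 3, -1]
    - [0, 0, 0, 0, 0, 3, -0.3]
    - [0, 0, 0, 0, 0, 3, -0.3]
    - [0, 0, 0, 0, 0, 3, -0.3]
    - [0, 0, -0.025, 0, 0, 3, -0.3]
    - [0, 0, -0.05, 0, 0, 3, -0.3]
    - [0, 0, -0.05, 0, 0, 3, -0.3]

```text
time_s: 8.73
tool_pos: [0.6566, -0.0063, 0.1339]
ee_rot: [-0.003, 0.771, -0.637, 0.005]
force: [0.4, -1.1, 0.8]
width: 0.0297
```

Call:
apply_moves:
  deltas:
    - [-0.03, 0, 0, 0, 0, 0, -0.3]
    - [-0.065, 0, 0, 0, 0, 0, -0.3]
    - [-0.095, 0, 0, 0, 0, 0, -0.3]
    - [-0.095, 0, 0, 0, 0, 0, -0.3]
    - [-0.095, 0, 0, 0, 0, 0, -0.3]

```text
time_s: 9.15
tool_pos: [0.6344, 0.0888, 0.1284]
ee_rot: [0.0, 0.772, -0.635, 0.001]
force: [-0.6, -1.0, 0.2]
width: 0.03
```

```bash
python3 - <<'E'
from h import *; from plant import r
feel(2);goal(r.state(),[.6345,.087,.078],-79.1)
E
```

```text
t 9.25 p [0.6349 0.0869 0.1283] yaw -79.06 w 0.0301 F [ 0.2   0.01 -0.31] M [ 0.016 -0.009  0.04 ]
mean [ 0.07   0.177 -0.316  0.018 -0.022  0.026] Mz sd 0.014
shift [-0.0003  0.0004  0.0503] rot [-0.06 -0.14  0.04]
```

Call:
apply_moves:
  deltas:
    - [0, 0, 0.02, 0, 0, 0, -0.3]
    - [0, 0, 0.04, 0, 0, 0, -0.3]
    - [0, 0, 0.05, 0, 0, 0, -0.3]
    - [0, 0, 0.05, 0, 0, 0, -0.6]
    - [0, 0, 0.05, 0, 0, 0, -0.8]
    - [0, 0, 0.05, 0, 0, 0, -1]
    - [0, 0, 0.05, 0, 0, 0, -1]
    - [0, 0, 0.05, 0, 0, 0, -1]
    - [0, 0, 0.05, 0, 0, 0, -1]
  force: 20

```text
time_s: 10.0
tool_pos: [0.6347, 0.0869, 0.0785]
ee_rot: [0.0, 0.771, -0.637, 0.001]
force: [-0.8, -0.8, -3.4]
width: 0.0096
```

Call:
apply_moves:
  deltas:
    - [0, 0, 0, 0, 0, 1, -1]
    - [0, 0, 0, 0, 0, 2, -1]
    - [0, 0, 0, 0, 0, 3, -1]
    - [0, 0, 0, 0, 0, 3, -1]

```text
time_s: 10.33
tool_pos: [0.6345, 0.0871, 0.0782]
ee_rot: [0.0, 0.754, -0.657, 0.001]
force: [0.1, -0.3, -3.3]
width: 0.0096
```

```bash
python3 -c "
from h import *;feel()"
```

```text
t 10.7333 p [0.6345 0.087  0.0781] yaw -82.1 w 0.0096 F [-0.24  0.79 -3.71] M [-0.001  0.051  0.053]
mean [-0.162  0.026 -3.357  0.009  0.061  0.015] Mz sd 0.042
```

Call:
apply_moves:
  deltas:
    - [0, 0, 0, 0, 0, -1.5, -1]
    - [0, 0, 0, 0, 0, -3, -1]
    - [0, 0, 0, 0, 0, -4.5, -1]
    - [0, 0, 0, 0, 0, -6, -1]
    - [0, 0, 0, 0, 0, -6, -1]

```text
time_s: 11.15
tool_pos: [0.6345, 0.0869, 0.078]
ee_rot: [0.001, 0.788, -0.616, 0.001]
force: [-0.2, -0.0, -4.2]
width: 0.0095
```

```bash
python3 -c "
from h import *;feel()"
```

```text
t 11.55 p [0.6345 0.087  0.0781] yaw -76.11 w 0.0092 F [ 0.57  0.11 -3.31] M [0.019 0.037 0.02 ]
mean [ 0.088 -0.302 -3.238 -0.014  0.033 -0.011] Mz sd 0.027
```

Call:
apply_moves:
  deltas:
    - [0, 0, 0, 0, 0, -1, -1]
    - [0, 0, 0, 0, 0, -2, -1]
    - [0, 0, 0, 0, 0, -2, -1]

```text
time_s: 11.8
tool_pos: [0.6345, 0.087, 0.0781]
ee_rot: [0.001, 0.798, -0.602, 0.001]
force: [0.3, 1.1, -3.9]
width: 0.0099
```

```bash
python3 -c "
from h import *;feel(12)"
```

```text
t 12.4 p [0.6345 0.087  0.0781] yaw -74.1 w 0.0096 F [-0.19 -0.   -2.94] M [0.001 0.085 0.006]
mean [ 0.016 -0.104 -3.462  0.012  0.046 -0.012] Mz sd 0.019
```

Call:
apply_moves:
  deltas:
    - [0, 0, 0, 0, 0, -1.2, -1]
    - [0, 0, 0, 0, 0, -2.4, -1]
    - [0, 0, 0, 0, 0, -3.6, -1]
    - [0, 0, 0, 0, 0, -4.5, -1]
    - [0, 0, 0, 0, 0, -5.5, -1]
    - [0, 0, 0, 0, 0, -5.5, -1]

```text
time_s: 12.9
tool_pos: [0.6346, 0.0869, 0.0781]
ee_rot: [0.001, 0.826, -0.563, 0.001]
force: [-0.4, -0.1, -2.7]
width: 0.0096
```

```bash
python3 -c "
from h import *;feel(12)"
```

```text
t 13.5 p [0.6345 0.087  0.0781] yaw -68.6 w 0.0095 F [-0.07 -0.11 -2.82] M [-0.059  0.047  0.004]
mean [-0.217 -0.178 -3.496 -0.053  0.029 -0.012] Mz sd 0.023
```

Call:
apply_moves:
  deltas:
    - [0, 0, 0, 0, 0, -0.6, -1]
    - [0, 0, 0, 0, 0, -1.2, -1]
    - [0, 0, 0, 0, 0, -1.2, -1]

```text
time_s: 13.75
tool_pos: [0.6345, 0.0868, 0.0781]
ee_rot: [0.001, 0.832, -0.555, 0.001]
force: [0.4, -0.2, -3.6]
width: 0.0093
```

```bash
python3 -c "
from h import *;feel(12)"
```

```text
t 14.35 p [0.6345 0.0869 0.0781] yaw -67.4 w 0.0097 F [ 0.24 -1.27 -3.88] M [-0.275  0.121 -0.018]
mean [-0.19  -1.197 -3.223 -0.247  0.084 -0.041] Mz sd 0.018
```

Call:
apply_moves:
  deltas:
    - [0, 0, 0, 0, 0, 3, -1]
    - [0, 0, 0, 0, 0, 6, -1]
    - [0, 0, 0, 0, 0, 9, -1]
    - [0, 0, 0, 0, 0, 12, -1]
    - [0, 0, 0, 0, 0, 12, -1]
    - [0, 0, 0, 0, 0, 15, -1]
    - [0, 0, 0, 0, 0, 18, -1]
    - [0, 0, 0, 0, 0, 20, -1]
    - [0, 0, 0, 0, 0, 21, -1]
    - [0, 0, 0, 0, 0, 22, -1]
    - [0, 0, 0, 0, 0, 22, -1]

```text
time_s: 15.27
tool_pos: [0.6345, 0.0871, 0.0781]
ee_rot: [0.0, 0.711, -0.703, 0.001]
force: [0.5, -0.6, -4.2]
width: 0.0098
```

```bash
python3 -c "
from h import *;feel(12)"
```

```text
t 15.8667 p [0.6346 0.087  0.0781] yaw -89.4 w 0.0095 F [-0.12  0.03 -3.5 ] M [-0.03   0.044  0.029]
mean [-0.351  0.039 -3.427  0.006  0.048  0.015] Mz sd 0.024
```

Call:
apply_moves:
  deltas:
    - [0, 0, 0, 0, 0, 0.7, -1]
    - [0, 0, 0, 0, 0, 1.4, -1]
    - [0, 0, 0, 0, 0, 1.4, -1]

```text
time_s: 16.12
tool_pos: [0.6343, 0.087, 0.078]
ee_rot: [-0.001, -0.702, 0.712, -0.001]
force: [0.3, 0.1, -3.8]
width: 0.0097
```

```bash
python3 -c "
from h import *;feel(12)"
```

```text
t 16.7167 p [0.6344 0.087  0.078 ] yaw -90.8 w 0.0094 F [-1.2  -0.14 -2.53] M [0.031 0.19  0.015]
mean [-0.614 -0.043 -3.228  0.02   0.142  0.024] Mz sd 0.025
```

Call:
apply_moves:
  deltas:
    - [0, 0, 0, 0, 0, -1, -1]
    - [0, 0, 0, 0, 0, -1, -1]
    - [0, 0, 0, 0, 0, -1, -1]
  force: 60

```text
time_s: 16.97
tool_pos: [0.6347, 0.087, 0.0781]
ee_rot: [0.0, 0.708, -0.706, 0.001]
force: [-0.4, 0.6, -2.5]
width: 0.0087
```

Call:
apply_moves:
  deltas:
    - [0, 0, -0.004, 0, 0, 0, -1]
    - [0, 0, -0.008, 0, 0, 0, -1]
    - [0, 0, -0.014, 0, 0, 0, -1]
    - [0, 0, -0.02, 0, 0, 0, -1]
    - [0, 0, -0.028, 0, 0, 0, -1]
    - [0, 0, -0.036, 0, 0, 0, -1]
    - [0, 0, -0.046, 0, 0, 0, -1]
    - [0, 0, -0.056, 0, 0, 0, -1]
    - [0, 0, -0.066, 0, 0, 0, -1]
    - [0, 0, -0.076, 0, 0, 0, -1]
    - [0, 0, -0.08, 0, 0, 0, -1]
    - [0, 0, -0.08, 0, 0, 0, -1]

```text
time_s: 17.97
tool_pos: [0.6355, 0.0872, 0.16]
ee_rot: [-0.001, 0.708, -0.706, 0.002]
force: [-0.3, -0.8, -3.7]
width: 0.0089
```

```bash
python3 - <<'E'
from h import *; from plant import r,viewer
feel(4);s=r.state();goal(s,[.496,-.0815,.158],-89.8)
d=viewer.get_image("scene"); cv2.imwrite("pics/s2.png",d["frame"][:,:,::-1]); bars(d)
E
```

```text
t 18.1667 p [0.6339 0.0871 0.1573] yaw -89.8 w 0.0085 F [-1.03  0.27 -3.2 ] M [ 0.031  0.047 -0.03 ]
mean [ 6.400e-02  9.000e-03 -3.058e+00 -2.000e-03 -1.000e-03 -3.100e-02] Mz sd 0.021
shift [ 0.1681  0.1384 -0.0002] rot [ 0.06 -0.1  -0.  ]
bar 255 [0.4624 0.082 ] rect [459.6  89.8] [100.4  38.8] ang 77.91 z 0.096
bar 184 [0.6548 0.0744] rect [654.   75.9] [87.  45.3] ang 56.64 z 0.0994
bar 182 [ 0.6573 -0.007 ] rect [654.8  -6.4] [56.9 11.6] ang 10.84 z 0.0993
bar 179 [ 0.674  -0.1006] rect [ 671.6 -100.3] [58.1 10.7] ang 10.89 z 0.099
```

View pics/s2.png

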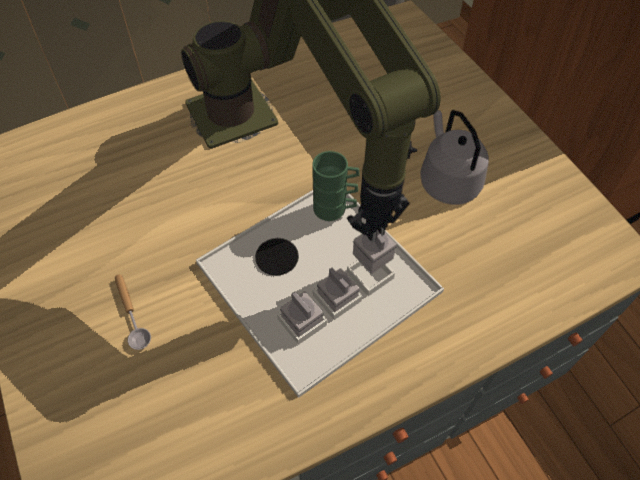

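Call:
apply_moves:
  deltas:
    - [0.008, 0.007, 0, 0, 0, 0, -1]
    - [0.025, 0.021, 0, 0, 0, 0, -1]
    - [0.046, 0.038, 0, 0, 0, 0, -1]
    - [0.067, 0.055, 0, 0, 0, 0, -1]
    - [0.088, 0.072, 0, 0, 0, 0, -1]
    - [0.109, 0.09, 0, 0, 0, 0, -1]
    - [0.13, 0.107, 0, 0, 0, 0, -1]
    - [0.148, 0.122, 0, 0, 0, 0, -1]
    - [0.16, 0.132, 0, 0, 0, 0, -1]
    - [0.168, 0.1384, 0, 0, 0, 0, -1]
    - [0.168, 0.1384, 0, 0, 0, 0, -1]
    - [0.168, 0.1384, 0, 0, 0, 0, -1]

```text
time_s: 19.22
tool_pos: [0.4966, -0.0816, 0.1584]
ee_rot: [0.0, 0.708, -0.706, 0.001]
force: [-0.8, 1.0, -2.7]
width: 0.0091
```

```bash
python3 - <<'E'
from h import *; from plant import r,viewer
feel(4);s=r.state();goal(s,[.496,-.0815,.094],-89.8)
E
```

```text
t 19.4167 p [ 0.4975 -0.0807  0.1583] yaw -89.75 w 0.0087 F [-0.46  0.11 -2.83] M [-0.002  0.017 -0.009]
mean [ 0.131  0.269 -3.362  0.022 -0.014 -0.019] Mz sd 0.008
shift [0.0007 0.0016 0.0643] rot [-0.06 -0.08  0.05]
```

Call:
apply_moves:
  deltas:
    - [0.0007, 0.0016, 0.01, 0, 0, 0, -1]
    - [0.0007, 0.0016, 0.025, 0, 0, 0, -1]
    - [0.0007, 0.0016, 0.04, 0, 0, 0, -1]
    - [0.0007, 0.0016, 0.052, 0, 0, 0, -1]
    - [0.0007, 0.0016, 0.06, 0, 0, 0, -1]
    - [0.0007, 0.0016, 0.066, 0, 0, 0, -1]
    - [0.0007, 0.0016, 0.068, 0, 0, 0, -1]
    - [0.0007, 0.0016, 0.068, 0, 0, 0, -1]

```text
time_s: 20.08
tool_pos: [0.4952, -0.0819, 0.09]
ee_rot: [0.001, 0.708, -0.706, 0.0]
force: [-0.9, -0.6, -3.3]
width: 0.0086
```

```bash
python3 - <<'E'
from h import *; from plant import r,viewer
feel(4)
d=viewer.get_image("scene"); cv2.imwrite("pics/s3.png",cv2.resize(d["frame"][170:330,180:400,::-1],None,fx=3.5,fy=3.5,interpolation=cv2.INTER_CUBIC))
E
```

```text
t 20.2833 p [ 0.4957 -0.0823  0.091 ] yaw -89.8 w 0.0084 F [ 0.7  -0.16 -3.13] M [0.057 0.05  0.033]
mean [-2.290e-01 -2.660e-01 -2.894e+00  7.000e-03  1.900e-02  1.000e-03] Mz sd 0.033
```

View pics/s3.png

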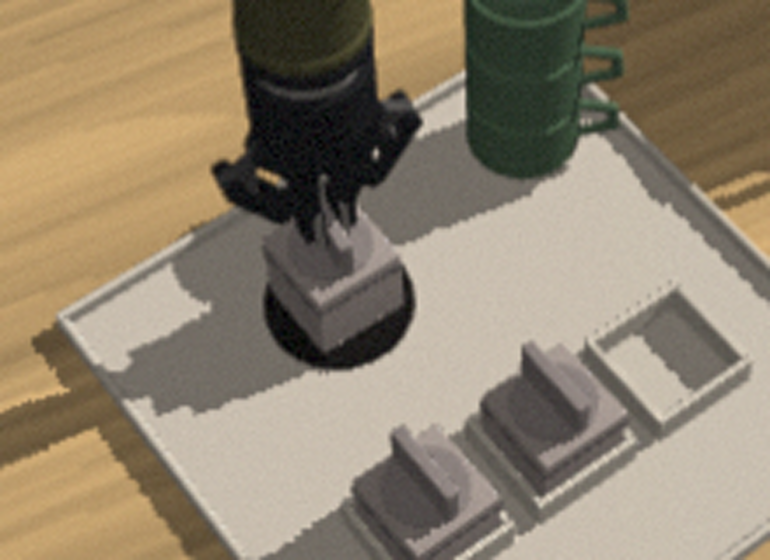

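Call:
apply_moves:
  deltas:
    - [0, 0, 0.001, 0, 0, 0, -1]
    - [0, 0, 0.002, 0, 0, 0, -1]
    - [0, 0, 0.003, 0, 0, 0, -1]
    - [0, 0, 0.004, 0, 0, 0, -1]
    - [0, 0, 0.005, 0, 0, 0, -1]
    - [0, 0, 0.0055, 0, 0, 0, -1]
    - [0, 0, 0.006, 0, 0, 0, -1]
    - [0, 0, 0.006, 0, 0, 0, -1]

```text
time_s: 21.0
tool_pos: [0.495, -0.0822, 0.0842]
ee_rot: [0.0, 0.708, -0.706, 0.001]
force: [0.2, -0.6, -2.7]
width: 0.0085
```

```bash
python3 - <<'E'
from h import *
feel(4)
E
```

```text
t 21.2 p [ 0.4951 -0.0822  0.0843] yaw -89.8 w 0.0089 F [-1.03 -0.3  -3.63] M [-0.01   0.026  0.013]
mean [-0.302  0.018 -3.129  0.008  0.019  0.019] Mz sd 0.015
```

Call:
apply_moves:
  deltas:
    - [0, 0, 0.0005, 0, 0, 0, -1]
    - [0, 0, 0.001, 0, 0, 0, -1]
    - [0, 0, 0.001, 0, 0, 0, -1]

```text
time_s: 21.45
tool_pos: [0.495, -0.0822, 0.0832]
ee_rot: [0.0, 0.708, -0.706, 0.001]
force: [-0.1, -0.2, -3.5]
width: 0.009
```

```bash
python3 - <<'E'
from h import *
feel(4)
E
```

```text
t 21.65 p [ 0.4951 -0.0822  0.0833] yaw -89.8 w 0.0086 F [-0.32 -1.13 -4.35] M [ 0.033 -0.005  0.015]
mean [-0.096  0.288 -3.47  -0.008  0.004  0.01 ] Mz sd 0.004
```

Call:
apply_moves:
  deltas:
    - [0, 0, 0.0004, 0, 0, 0, -1]
    - [0, 0, 0.0008, 0, 0, 0, -1]
    - [0, 0, 0.0008, 0, 0, 0, -1]

```text
time_s: 21.9
tool_pos: [0.4953, -0.0822, 0.083]
ee_rot: [0.0, 0.708, -0.706, 0.001]
force: [-0.8, -0.1, 2.2]
width: 0.0083
```

Call:
apply_moves:
  deltas:
    - [0, 0, 0.0004, 0, 0, 0, -1]
    - [0, 0, 0.0008, 0, 0, 0, -1]
    - [0, 0, 0.0008, 0, 0, 0, -1]

```text
time_s: 22.15
tool_pos: [0.4954, -0.0822, 0.0829]
ee_rot: [0.0, 0.708, -0.706, 0.001]
force: [-2.3, 1.3, 9.0]
width: 0.0084
```

```bash
python3 - <<'E'
from h import *
feel(4)
E
```

```text
t 22.35 p [ 0.4954 -0.0822  0.0829] yaw -89.8 w 0.009 F [-2.44  0.23  8.56] M [0.184 0.493 0.024]
mean [-2.265e+00  5.840e-01  8.929e+00  1.430e-01  4.860e-01 -2.000e-03] Mz sd 0.02
```

Call:
apply_moves:
  deltas:
    - [0, 0, -0.0008, 0, 0, 0, -1]
    - [0, 0, -0.0008, 0, 0, 0, -1]
    - [0, 0, -0.0008, 0, 0, 0.8, -1]
    - [0, 0, -0.0008, 0, 0, 1.6, -1]
    - [0, 0, -0.0008, 0, 0, 2.5, -1]
    - [0, 0, -0.0008, 0, 0, 2.5, -1]
  force: 20

```text
time_s: 22.85
tool_pos: [0.4955, -0.0822, 0.0829]
ee_rot: [-0.0, -0.692, 0.722, -0.001]
force: [0.1, 0.7, 5.2]
width: 0.0087
```

```bash
python3 - <<'E'
from h import *
feel(6)
E
```

```text
t 23.15 p [ 0.4954 -0.0822  0.0829] yaw -92.32 w 0.0087 F [-1.87  1.38  5.9 ] M [0.161 0.199 0.062]
mean [-1.204  0.758  5.46   0.166  0.239  0.089] Mz sd 0.043
```

Call:
apply_moves:
  deltas:
    - [0, 0, 0, 0, 0, -0.7, -1]
    - [0, 0, 0, 0, 0, -0.7, -0.9]
    - [0, 0, 0, 0, 0, -0.7, -0.6]
    - [0, 0, 0, 0, 0, -0.7, -0.3]
    - [0, 0, 0, 0, 0, -0.7, -0.3]
    - [0, 0, 0, 0, 0, -0.7, -0.3]
    - [0, 0, -0.01, 0, 0, -0.7, -0.3]
    - [0, 0, -0.03, 0, 0, -0.7, -0.3]
    - [0, 0, -0.06, 0, 0, -0.7, -0.3]
    - [0, 0, -0.09, 0, 0, -0.7, -0.3]
    - [0, 0, -0.12, 0, 0, -0.7, -0.3]
    - [0, 0, -0.15, 0, 0, -0.7, -0.3]

```text
time_s: 24.15
tool_pos: [0.4947, -0.0819, 0.2337]
ee_rot: [-0.001, -0.697, 0.717, -0.001]
force: [0.9, -0.2, -0.4]
width: 0.03
```

Call:
apply_moves:
  deltas:
    - [0.03, 0, -0.02, 0, 0, 0, -0.3]
    - [0.07, 0, -0.02, 0, 0, 0, -0.3]
    - [0.11, 0, -0.02, 0, 0, 0, -0.3]
    - [0.15, 0, -0.02, 0, 0, 0, -0.3]
    - [0.19, 0, -0.02, 0, 0, 0, -0.3]
    - [0.23, 0, -0.02, 0, 0, 0, -0.3]
    - [0.26, 0, -0.02, 0, 0, 0, -0.3]
    - [0.26, 0, -0.02, 0, 0, 0, -0.3]

```text
time_s: 24.82
tool_pos: [0.4875, -0.3484, 0.2523]
ee_rot: [-0.002, -0.695, 0.719, -0.002]
force: [0.9, 0.3, -0.3]
width: 0.0298
```

```bash
python3 - <<'E'
from h import *; from plant import r,viewer
show(r.state())
for n in("top","scene"):
    d=viewer.get_image(n); print(n); bars(d); X=cloud(d)
    m=(X[...,2]>.058)&(X[...,2]<.108)&(X[...,0]>.43)&(X[...,0]<.56)&(X[...,1]<-.02)&(X[...,1]>-.15)
    print(cv2.minAreaRect((X[m][:,:2]*1000).astype(np.float32)), (m&(X[...,2]>.09)).sum())
    m2=m&(X[...,2]>.09); q=X[m2][:,:2]; w,V=np.linalg.eigh(np.cov(q.T)); print("bar ctr",q.mean(0),np.degrees(np.arctan2(V[1,1],V[0,1])), X[m2][:,2].mean())
    f=d["frame"]; c=f[220:300,300:390] if n=="top" else f[180:300,220:340]
    cv2.imwrite(f"pics/end_{n}.png",cv2.resize(c[:,:,::-1],None,fx=6 if n=="top" else 5,fy=6 if n=="top" else 5,interpolation=cv2.INTER_CUBIC))
E
```

```text
t 24.8167 p [ 0.4875 -0.3484  0.2523] yaw -91.89 w 0.0298 F [ 0.92  0.32 -0.32] M [-0.049 -0.018  0.008]
top
bar 86 [ 0.6686 -0.0981] rect [668.9 -98.5] [54.4 10.1] ang 11.59 z 0.0987
bar 80 [ 0.6515 -0.0046] rect [652.1  -4.8] [54.9 10.2] ang 11.39 z 0.0995
bar 70 [ 0.4946 -0.0817] rect [495.9 -81.9] [ 8.4 55.9] ang -1.42 z 0.1044
((495.8097839355469, -81.44551086425781), (64.3326644897461, 64.77823638916016), 9.273484230041504) 70
bar ctr [ 0.49460375 -0.08166209] 178.57540267229075 0.10409161454641898
scene
bar 241 [0.4622 0.0825] rect [461.7  89. ] [101.1  38.2] ang 79.11 z 0.0952
bar 134 [ 0.5018 -0.0842] rect [498.5 -82.8] [10.8 58.4] ang -0.52 z 0.1041
bar 182 [ 0.657 -0.007] rect [655.6  -6. ] [56.9 11.4] ang 11.37 z 0.0992
bar 176 [ 0.6736 -0.1008] rect [ 672.4 -100. ] [55.4 11.2] ang 11.17 z 0.0991
((498.9464416503906, -82.29581451416016), (67.2854995727539, 66.55963897705078), 8.357048988342285) 122
bar ctr [ 0.50229582 -0.08393808] 178.80723079339558 0.10269796847156126
```

View pics/end_top.png

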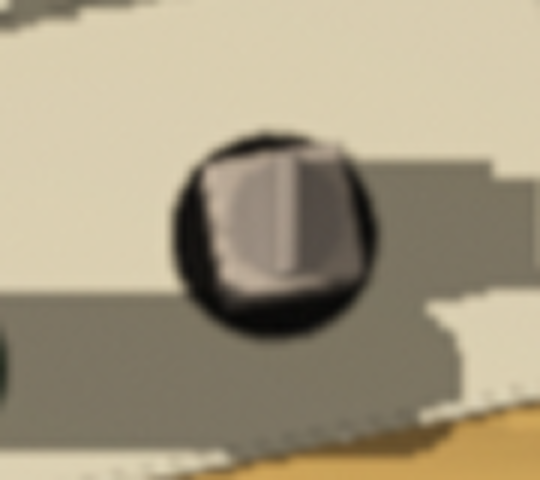

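View pics/end_scene.png

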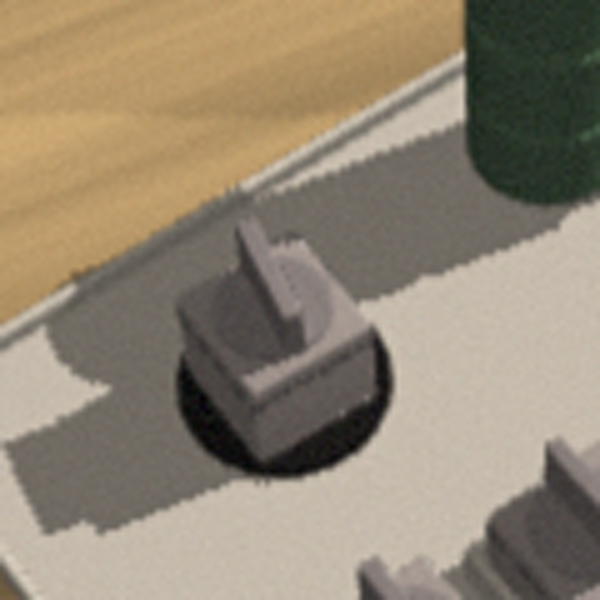

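```bash
python3 -c "
from plant import order; print(order.hand_in())"
```

```text
the job is handed in; nothing more can be done
None
```

The worn latch is on the left-hand tin (world y ≈ +0.087 m). That tin now stands on the coaster with its bar swung out, and the job is handed in. I don't know the verdict, because hand-in reports none.

- **Finding the tin:** I rocked each bar ±3° and averaged the wrist torque.
  - The right-hand bar pushed back with about ±0.11 N m, so its latch is sound.
  - The middle bar gave +0.037 and −0.069 N m. I read that as sound with the tin slipping in its pocket, though it was less clear-cut than the right-hand one.
  - The left-hand bar gave only about ±0.013 N m. It swung about 23° in all before meeting resistance, though the far stop was felt only weakly.
- **Moving it:** I swung the bar to one side, back through the middle and out to the other side. I then lifted the tin out, lowered it onto the coaster with about 9 N, pressed the bar to its stop again and let go.
- **Last checks:**
  - **Position:** the tin's centre measures within about 2 mm of the coaster's, from both cameras.
  - **Bar angle:** the bar is turned about 0.17 rad from the tin's sides.
  - **Upright:** the tin looks upright. Its bar top reads 0.104 m where 0.106 m is expected, within the depth error.
  - **Other tins:** their bars read within about 2 mm of where they started.
  - **Mugs, kettle and spoon:** I never touched the mugs, and they read unmoved to about 2 mm. I did not measure the kettle or spoon again, but the arm stayed well away from both.
  - **Robot:** the gripper is clear of everything. The job took about 25 s of the 72 s allowed.

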